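Gauge a footbed on the branding press

ROBOT

A 6-joint arm with a two-finger parallel gripper is mounted at the origin on the work surface. World frame = base frame: x ahead of the robot, y to its left, z up, the work surface at z = 0. Lengths are in m, angles in rad, forces in N, time in s.
With the tool pointing down it reaches from about 0.3 to 0.825 m from the base axis. Payload 5.4 kg.
Tool frame: the origin (TCP) lies midway between the tips of the shut fingers; the grasp point (between the pads) lies 19 mm behind it; z points along the fingers, y is the line along which they close (so a half turn about z gives the same grasp; the last joint's range is limited). The gripper opens to 92 mm and grips with 3 to 60 N. Pads are 20 mm wide; open, the fingers measure 128 mm over their backs; the gripper's body (75 mm by 189 mm) begins 69 mm behind the grasp point.
Start: joints at [-1.425, 0.158, 1.597, -0, 1.386, -0.21], TCP at [0.2, -0.539, 0.215] pointing down, gripper open.
Joint ranges: [-2.91, 2.91], [-0.94, 2.29], [0.18, 2.7], [-1.29, 4.43], [0.17, 2.64], [-3, 3]. Speed limits (rad/s): [2.57, 2.57, 3.14, 3.14, 3.14, 3.14].

INTERFACE

Orientations are given as a 3x3 rotation matrix whose columns are the frame's x, y, z axes.
In Python, from station import manip, effector, solver, vision gives the robot as it stands. The module is installed in compiled form; this text tells all that it offers. Calls block until the motion is done:
- manip.move_to(position, orientation): joint-space move of the TCP to a pose.
- manip.servo_line(position, rot=None, rate=0.15): straight line of the TCP; rot=None keeps the orientation; rate is the mean speed in m/s.
- manip.move_joints(angles): joint-space move.
- effector.gripper_to(opening, grasp_force=None): opening from 0.0 (shut) to 1.0 (fully open); grasp_force is the grip in N (None keeps the last); returns when the fingers have stopped.
- manip.pause(seconds).
- solver.inverse_kinematics(position, orientation): joint angles nearest the present ones, or None.
- vision.camera(name): name is "scene" or "top" or "wrist"; returns (picture, depth): 480x640x3 uint8, red, green, blue; 480x640 float32, m along the optical axis (not along the pixel's ray), 0 where there is no reading.
- vision.calibration(name): a dict with "fov_y" (degrees; the focal length in pixels is half the picture's height over the tangent of half this angle, whatever the lens; pixels are square), "cx", "cy" (the principal point, pixels), "rvec" (rotation vector, rad) and "tvec" (3), from world to camera coordinates, as OpenCV has them; the wrist camera has in their place "hand_eye" (4x4, takes a point from camera to tool coordinates, whose origin is the TCP and whose axes are the flange's). Camera axes: x right, y down, z forward; pixel columns grow to the right and rows downward; lengths in m; the calibration is good to about 2 mm. A picture is of the moment at which its call begins: read the wrist's pose just before it. calibration takes no time and is no camera call.
A pose or a line that the arm cannot do raises manip.IKError and nothing moves.
- manip.finish_job(): hands the job in; it is judged then, once.
Readings, each from a call of its own:
- manip.get_time(): time.
- manip.get_joint_positions(): joint angles.
- manip.get_joint_velocities(): joint speeds.
- manip.get_joint_efforts(): joint torques, N m.
- manip.get_ee_pos(): TCP position.
- manip.get_eef_rot(): TCP orientation.
- manip.get_force(): force on the tool from outside, world axes, zero at the start.
- manip.get_moment(): the same for the moment, N m.
- manip.get_width(): opening from 0.0 (shut) to 1.0 (fully open).
- manip.get_grip_force(): force on a finger pad.
Only numpy, scipy, OpenCV 4.12 (cv2) and the standard library are available. Lean on these libraries where they do the work, as an engineer would, in place of code of your own. Each camera call takes 0.05 s, during which the arm holds its last target. There are 200 camera calls.

TASK

A sandal footbed lies askew on the pulled-out sliding table of the branding press. With the fingertips, push it along the table until its straight inner side is flush against the back fence and its heel touches the heel stop; then, leaving the footbed flush in those gauges, push the sliding table fully home under the press head. Do not lift the footbed off the sliding table, leave the other things on the bench where they are, and finish with the hand clear.

Things in the scene. Friction and masses are not known exactly. Their poses are not given: they have to be found in the camera images.
- footbed: Sandal footbed lying on the sliding table: black rubber, white top, 235 mm long, 88 wide at the ball, 12 thick, about 130 g; 1 to 2 N slides it. Origin: underside, mid length, midway across its widest part; x to the heel (heel end x = +117.5 mm, toe end -117.5), y to the outer side, z up. The inner side is at y = -44 mm. In the gauges its axes are parallel to gauge_corner's.
- heel_end (a point): Point on the footbed's underside at the middle of the heel's round end (radius 30 mm): (117.5, -14, 0) mm in the footbed's frame. It touches the heel stop when home.
- toe_end (a point): Point on the footbed's underside at the middle of the toe's round end (radius 35 mm): (-117.5, -6, 0) mm in the footbed's frame; it lies 235 mm from the heel stop when home.
- inner_heel (a point): Point on the footbed's underside, inner side, at the heel: (87.5, -44, 0) mm in its frame. It touches the back fence when flush; the waist between here and inner_ball is hollow by 13 mm.
- inner_ball (a point): Point on the footbed's underside, inner side, at the ball of the foot: (-45, -44, 0) mm in its frame. It touches the back fence when flush.
- outer_waist (a point): Point on the footbed's underside on its outer edge at the waist, opposite the middle between inner_heel and inner_ball: (36, 24, 0) mm in its frame. The outer edge runs nearly straight here, about 13 degrees off the footbed's x axis, down to y = 16 mm at the heel and out to y = 44 mm at the ball (x = -45 mm). The centre of mass is near the origin.
- gauge_corner (a point): Point on the sliding table's top, 58 mm above the bench, where the back fence's face (plane y = 0) and the heel stop's face (plane x = 0) meet; moves with the table. x: along the fence to the heel stop, roughly away from the robot; y: from the fence out to the operator's side; z up. The dark steel top spans x = -300 to +20 and y = -18 to +142 mm, clear but for the two gauges.
- fence_mid (a point): Middle of the back fence's face at table height: (-147, 0, 0) mm from gauge_corner. The fence is an aluminium bar 295 mm long along x, 14 wide, 16 high, along the table's edge next to the press column.
- stop_mid (a point): Middle of the heel stop's face at table height: (0, 37, 0) mm from gauge_corner. The stop is an aluminium bar 85 mm long along y, 14 thick, 16 high, on the table's end far from the robot.
- handle_mid (a point): Middle of the round steel handle bar on the operator's edge of the sliding table: 12 mm thick, 110 long along the table's x, axis 52 mm above the bench; its outer side is 6 mm further along +y; it stands 30 mm off the table's edge, nothing below or in front of it. Pushed along the table's -y it moves the table in.
- table_slide (a joint): Travel of the sliding table, m: 0 fully out, 0.16 fully home against its inner stop; grows as the table is pushed along its -y; stays where left. About 5 N of friction. Starts at 0 to 0.02.
- press: Branding press, fixed: green frame, hand lever up. Origin on the bench; axes parallel to gauge_corner's, which is at (140, 48, 58) mm here with the table out, (140, -112, 58) home. Heater block and die: x -30 to 70, y -105 to -30, underside 62 mm above the table. Overarm over it from y = -20 back to the column, 340 mm high; lever to 410. Before y = -20 only the table is above 40 mm.
- mate: The other footbed of the pair, mirrored, lying on the bench left of the press: 235 x 88 x 12 mm, origin at the middle of its underside. Leave it alone.
- hammer: Shoemaker's hammer lying on the bench to the left: wooden handle along its x, steel head at +x, about 175 mm long, 33 high, origin on the bench below its middle. Leave it alone.
- tin: Round yellow and red cement tin, 96 mm across, 121 high, closed, on the bench to the robot's right; origin at the middle of its underside. Leave it alone.
Not all that is in view belongs to the job. What is shaped like the footbed but orange, purple or red is not meant.

How it is judged:
By the outcome, as a careful person would: the job done as asked, in the order asked, and still so for the second after the job is handed in, with the robot touching nothing.
It also fails if it takes over 67 s, if anything falls off the work surface, if the arm or the gripper's body presses on something with over 40 N, if the wrist force passes 120 N, or if a joint passes its speed limit or range.

## Working session

There is one attempt and no reset: what is moved stays moved. The work goes in short steps, each a Python script; the robot and the scene stay as the last script left them, time stands still between calls to the robot, and variables do not carry over. Pictures are saved under pics/ and viewed, at most 10 in all, crops included, and the job is handed in when it is done.

```bash
mkdir -p pics
cat > h.py <<'E'
import numpy as np, cv2
from station import manip, effector, solver, vision
def cal(n):
    c=vision.calibration(n); f=240/np.tan(np.radians(c["fov_y"])/2)
    K=np.array([[f,0,c["cx"]],[0,f,c["cy"]],[0,0,1.]])
    return K,c
def ray(n,uv,z):
    K,c=cal(n); R=cv2.Rodrigues(np.array(c["rvec"],float))[0]; t=np.array(c["tvec"],float).ravel()
    uv=np.atleast_2d(uv).astype(float)
    d=np.c_[uv,np.ones(len(uv))]@np.linalg.inv(K).T@R
    o=-R.T@t
    return o+d*((z-o[2])/d[:,2])[:,None]
E
python3 - <<'E'
from h import *
for n in("top","scene"):
    p,d=vision.camera(n); cv2.imwrite(f"pics/{n}0.png",p[...,::-1]); np.save(n+"0d.npy",d)
    print(cal(n))
print(manip.get_time(),manip.get_ee_pos(),manip.get_eef_rot())
E
```

```text
(array([[589.78631598,   0.        , 320.09771563],
       [  0.        , 589.78631598, 239.72535356],
       [  0.        ,   0.        ,   1.        ]]), {'fov_y': 44.285473672701485, 'cx': 320.0977156333073, 'cy': 239.72535355844732, 'rvec': array([ 2.15414283, -2.21527243,  0.07640413]), 'tvec': array([0.01631129, 0.52091839, 1.77121735])})
(array([[526.13967697,   0.        , 324.32987208],
       [  0.        , 526.13967697, 239.18316918],
       [  0.        ,   0.        ,   1.        ]]), {'fov_y': 49.0404505832168, 'cx': 324.3298720770265, 'cy': 239.1831691823655, 'rvec': array([ 1.74275032,  1.74740556, -0.75550031]), 'tvec': array([-0.003712  , -0.30339197,  1.62554119])})
0.1 [ 0.20019448 -0.5384479   0.2137229 ] [[ 9.37357167e-01  3.48369736e-01 -2.60930575e-04]
 [ 3.48369687e-01 -9.37355819e-01  1.62149953e-03]
 [ 3.20296572e-04 -1.61082451e-03 -9.99998651e-01]]
```

View pics/top0.png

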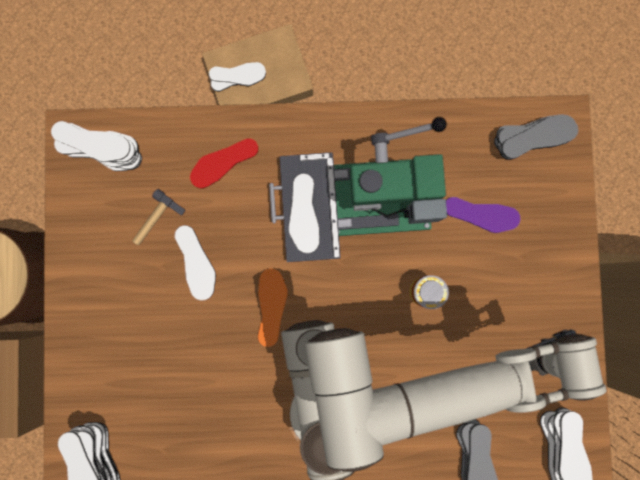

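View pics/scene0.png

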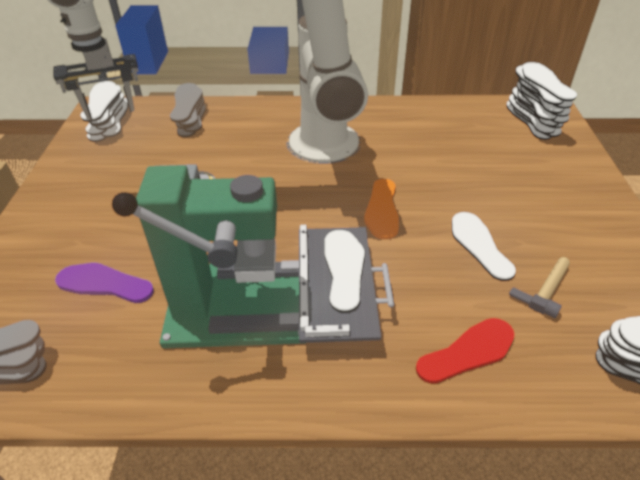

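The top view shows the table at cols 280–338 and rows 155–260. The fence is on the right at about col 335, the stop at the top at about row 157, and the handle at about col 272. The white footbed spans (303,175)–(303,252) with its heel away from the robot. Next I'll get a coarse pose, then a closer wrist view.

Run:
```python
from h import *
p=cv2.imread("pics/top0.png")
print(ray("top",[[335,156],[335,258],[304,156],[281,156],[272,186],[272,220],[303,176],[303,252]],.065).round(3))
hsv=cv2.cvtColor(p,cv2.COLOR_BGR2HSV)
m=((hsv[...,2]>170)&(hsv[...,1]<60)).astype(np.uint8)
m[:, :275]=0;m[:,345:]=0;m[:150]=0;m[265:]=0
n,l,s,c=cv2.connectedComponentsWithStats(m)
for i in range(1,n):
    if s[i,4]>20: print(s[i],ray("top",[c[i]],.07).round(3))
c=vision.calibration("wrist");print(c)
```

```text
[[ 0.767 -0.05   0.065]
 [ 0.463 -0.041  0.065]
 [ 0.77   0.043  0.065]
 [ 0.772  0.111  0.065]
 [ 0.682  0.14   0.065]
 [ 0.58   0.143  0.065]
 [ 0.709  0.047  0.065]
 [ 0.483  0.053  0.065]]
[307 153  26  13 134] [[ 0.763 -0.007  0.07 ]]
[300 155   6   5  22] [[0.766 0.047 0.07 ]]
[ 289  174   30   79 1749] [[0.591 0.049 0.07 ]]
[330 199   9  58 270] [[ 0.552 -0.041  0.07 ]]
[339 221   6   5  24] [[ 0.566 -0.063  0.07 ]]
{'fov_y': 68.22031572049264, 'cx': 325.6674987068689, 'cy': 247.67521995842944, 'hand_eye': array([[ 6.24858370e-04, -9.54431548e-01, -2.98429271e-01,
         8.48228492e-02],
       [ 9.99999635e-01,  7.70292633e-04, -3.69713894e-04,
        -4.09822559e-04],
       [ 5.82744472e-04, -2.98428931e-01,  9.54431681e-01,
        -1.69558105e-01],
       [ 0.00000000e+00,  0.00000000e+00,  0.00000000e+00,
         1.00000000e+00]])}
```

Run:
```python
from h import *
R=np.array([[0,1,0],[1,0,0],[0,0,-1.]])
p=manip.get_ee_pos()
manip.servo_line([p[0],p[1],.46],rate=.3)
manip.move_to([.42,.1,.46],R)
effector.gripper_to(0.0)
manip.move_to([.6,.0,.25],R)
P,Q=manip.get_ee_pos(),manip.get_eef_rot()
a,d=vision.camera("wrist"); cv2.imwrite("pics/w1.png",a[...,::-1]); np.savez("w1.npz",P=P,Q=Q,d=d)
print(manip.get_time(),P,Q.round(3),manip.get_joint_positions())
```

```text
6.0 [6.00452804e-01 3.78602949e-04 2.51754125e-01] [[-0.     1.     0.003]
 [ 1.     0.    -0.   ]
 [-0.     0.003 -1.   ]] [-2.00314191e-01  1.98775197e-01  1.47696199e+00  1.55940178e-04
  1.46249181e+00 -2.01047754e-01]
```

View pics/w1.png

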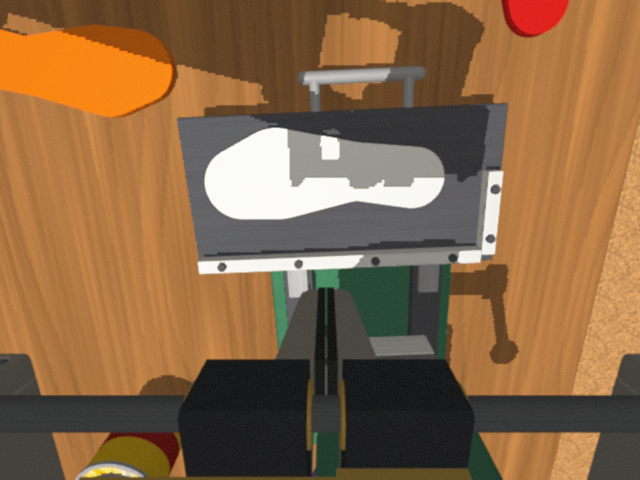

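The wrist view shows the table corners at about (180,119), (505,104) and (200,262). The fence bar runs from (198,268) to (482,255), the stop bar sits at about (493,215), and the handle runs from (302,78) to (424,72). The footbed spans (205,180) to (443,180) with its heel to the right, about 30–40 mm off the fence.

```bash
cat >> h.py <<'E'
def wray(P,Q,uv,z):
    K,c=cal("wrist"); H=np.array(c["hand_eye"]); uv=np.atleast_2d(uv).astype(float)
    d=np.c_[uv,np.ones(len(uv))]@np.linalg.inv(K).T@H[:3,:3].T@Q.T
    o=P+Q@H[:3,3]
    return (o+d*((z-o[2])/d[:,2])[:,None])[:,:2]
def linefit(pts):
    vx,vy,x,y=cv2.fitLine(np.float32(pts),cv2.DIST_HUBER,0,.001,.001).ravel()
    return np.array([x,y]),np.array([vx,vy])*np.sign(vx)
def foot(bgr,P,Q,roi,thr=115):
    g=cv2.GaussianBlur(bgr.min(2),(3,3),0); m=(g>thr).astype(np.uint8)
    k=np.zeros_like(m); x0,y0,x1,y1=roi; k[y0:y1,x0:x1]=1; m&=k
    cs,_=cv2.findContours(m,cv2.RETR_EXTERNAL,cv2.CHAIN_APPROX_NONE)
    c=max(cs,key=cv2.contourArea)
    w=wray(P,Q,c[:,0],.070); h=cv2.convexHull(np.float32(w))[:,0]
    # long hull edge on the inner (-y) side = inner side
    e=np.roll(h,-1,0)-h; mid=(h+np.roll(h,-1,0))/2; L=np.linalg.norm(e,axis=1)
    L=np.where(mid[:,1]<w[:,1].mean(),L,0); i=L.argmax()
    ux=e[i]*np.sign(e[i,0])/L[i]; uy=np.array([-ux[1],ux[0]])
    a=w@ux; b=w@uy
    o=ux*(a.min()+a.max())/2+uy*(b.min()+b.max())/2
    return dict(o=o,ang=np.degrees(np.arctan2(ux[1],ux[0])),inner=h[i]@uy,edge=L[i],len=np.ptp(a),wid=np.ptp(b),ux=ux,uy=uy,b0=b.min(),a1=a.max(),w=w)
E
python3 - <<'E'
from h import *
z=np.load("w1.npz");P,Q=z["P"],z["Q"]; im=cv2.imread("pics/w1.png")
f=foot(im,P,Q,(195,112,470,235)); print({k:v for k,v in f.items() if k!='w'})
g=im.min(2).astype(int)
# fence edges: profile along columns
print("col320",g[238:285,320]); print("col240",g[240:285,240]); print("row205",g[205,470:515])
up=[];lo=[]
for u in range(210,440,4):
    col=g[235:290,u]; r=np.where(col>170)[0]
    if len(r)>5: up.append((u,235+r.min()-.5)); lo.append((u,235+r.max()+.5))
for n,e in(("up",up),("lo",lo)):
    o,v=linefit(wray(P,Q,e,.074)); print(n,o,np.degrees(np.arctan2(v[1],v[0])), o[1]+v[1]/v[0]*(.6-o[0]))
print("handle ends,stop,corners",wray(P,Q,[[302,78],[424,72]],.052),wray(P,Q,[[484,205],[490,172]],.074),wray(P,Q,[[180,119],[505,104],[508,110],[198,268]],.058))
E
```

```text
{'o': array([0.59740695, 0.05400085]), 'ang': np.float32(5.104553), 'inner': np.float32(-0.04404401), 'edge': np.float32(0.13952923), 'len': np.float64(0.23619708955809238), 'wid': np.float64(0.08935466550359344), 'ux': array([0.996034  , 0.08897346], dtype=float32), 'uy': array([-0.08897346,  0.996034  ], dtype=float32), 'b0': np.float64(-0.04404400703060407), 'a1': np.float64(0.7179408028950296)}
col320 [ 94  96  98  98  97  98  96  97  97  96  69  52  49  64  95 110 114 114
 158 228 242 242 240 240 239 240 241 242 243 244 237 169  91  76  75  75
  74  78  79  73  77  80  77  74  81  76  78]
col240 [ 94  98  96  95  97  96  99  98  98  96  99  94  70  51  58  84 106 108
 110 140 216 240 243 242 242 242 242 243 245 245 243 237 166  77  57  59
  62  61  61  62  62  59  59  63  62]
row205 [ 97  94  96  94  97  95  94  96  99 110 121 124 127 121 111 137 216 238
 238 236 236 234 236 235 232 232 234 238 232 192 116  73  65  70  65  69
  67  66  68  68  70  67  68  70  70]
up [ 0.55925405 -0.03351989] 2.500136 -0.03174078
lo [ 0.5314604  -0.04867425] 2.1142902 -0.046143897
handle ends,stop,corners [[0.5780963  0.13911872]
 [0.69358304 0.1444538 ]] [[0.75747605 0.02154699]
 [0.75894839 0.05364724]] [[ 0.46018619  0.10206346]
 [ 0.77171682  0.11590944]
 [ 0.7754092   0.11056484]
 [ 0.46126184 -0.0511418 ]]
```

```bash
cat >> h.py <<'E'
GA=2.4; C=np.array([.7605,-.0252])
gx=np.array([np.cos(np.radians(GA)),np.sin(np.radians(GA))]); gy=np.array([-gx[1],gx[0]])
def G(x,y): return C+gx*x+gy*y
def rot(phi):
    c,s=np.cos(np.radians(phi)),np.sin(np.radians(phi))
    return np.array([[-s,c,0],[c,s,0],[0,0,-1.]])
def push(d,dist,step,thr,R,z,rate=.05,verbose=True):
    p0=manip.get_ee_pos()[:2]; F0=np.array(manip.get_force())[:2]@d; s=0; log=[]
    while s<dist:
        s=min(s+step,dist); manip.servo_line([*(p0+d*s),z],R,rate=rate)
        f=-(np.array(manip.get_force())[:2]@d-F0); log.append((round(s*1e3),round(f,1)))
        if f>thr: break
    if verbose: print(log, manip.get_ee_pos().round(4), round(manip.get_time(),2))
    return s,f
E
python3 - <<'E'
from h import *
z=np.load("w1.npz"); f=foot(cv2.imread("pics/w1.png"),z["P"],z["Q"],(195,112,470,235))
R=rot(GA-12)
E=f["o"]+f["ux"]*.018+f["uy"]*.0278
S=E+gy*.035
print("E",E,"start",S)
manip.servo_line([S[0],S[1],.2],R,rate=.25)
effector.gripper_to(0.5)
manip.servo_line([S[0],S[1],.062],R,rate=.12)
print(manip.get_ee_pos(),manip.get_force(),manip.get_time())
push(-gy,.058,.004,3.2,R,.062)
push(-gy,.014,.001,3.2,R,.062)
E
```

```text
E [0.6128621  0.08329212] start [0.61139645 0.11826142]
[0.6122591  0.11827975 0.06309879] [-0.09939122  0.71756068 -0.31447986] 8.7667
[(4, np.float64(-1.3)), (8, np.float64(-0.3)), (12, np.float64(-1.1)), (16, np.float64(-0.6)), (20, np.float64(-0.6)), (24, np.float64(-1.2)), (28, np.float64(-0.9)), (32, np.float64(-1.5)), (36, np.float64(-0.9)), (40, np.float64(-0.9)), (44, np.float64(-1.8)), (48, np.float64(-0.4)), (52, np.float64(0.4)), (56, np.float64(-0.4)), (58, np.float64(-1.2))] [0.6147 0.0601 0.062 ] 12.52
[(1, np.float64(1.0)), (2, np.float64(0.6)), (3, np.float64(0.4)), (4, np.float64(0.9)), (5, np.float64(0.4)), (6, np.float64(0.6)), (7, np.float64(3.2)), (8, np.float64(5.5))] [0.6153 0.0528 0.0621] 14.52
```

```bash
cat >> h.py <<'E'
def look(name,roi=(150,90,484,252)):
    P,Q=manip.get_ee_pos(),manip.get_eef_rot()
    im=vision.camera("wrist")[0][...,::-1].copy(); cv2.imwrite(f"pics/{name}.png",im)
    np.savez(name+".npz",P=P,Q=Q); return report(name,roi)
def report(name,roi=(150,90,484,252)):
    z=np.load(name+".npz");P,Q=z["P"],z["Q"]; im=cv2.imread(f"pics/{name}.png")
    g=im.min(2).astype(int); up=[];lo=[]
    for u in range(210,440,4):
        r=np.where(g[235:290,u]>170)[0]
        if len(r)>5: lo.append((u,235+r.max()+.5))
    o,v=linefit(wray(P,Q,lo,.074)); fy=o[1]+v[1]/v[0]*(.6-o[0])+.014
    print("fence ang",np.degrees(np.arctan2(v[1],v[0])),"face y at .6",fy)
    f=foot(im,P,Q,roi); q=f["o"]-C
    print("foot o",f["o"],"ang",f["ang"],"in gauge",q@gx,q@gy,"len,wid",f["len"],f["wid"])
    return f
E
python3 - <<'E'
from h import *
R=rot(GA-12); p=manip.get_ee_pos()[:2]
q=p+gy*.015
manip.servo_line([*q,.062],R,rate=.1)
manip.servo_line([*q,.15],R,rate=.2)
manip.move_to([.6,0,.25],rot(0))
effector.gripper_to(0.0)
look("w2"); print(manip.get_time())
E
```

```text
fence ang 8.872256 face y at .6 -0.024227759
foot o [0.6005093  0.01372961] ang 1.8251673 in gauge -0.15822015392886518 0.04559518130474286 len,wid 0.23701747469588258 0.08173724816481678
16.8
```

View pics/w2.png

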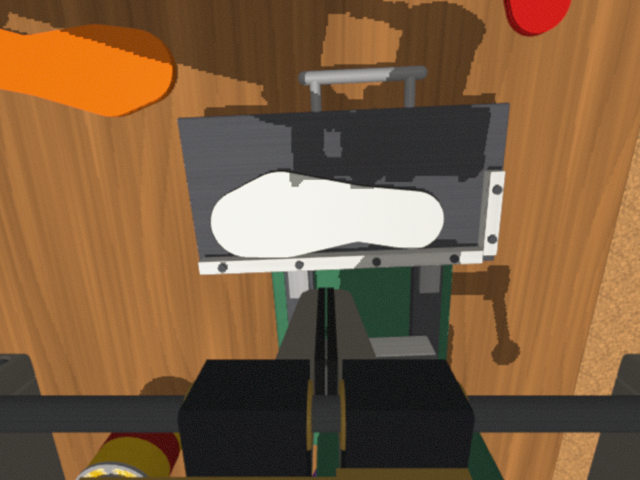

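The wrist view shows the footbed alongside the fence: its ball edge is at about (250,257) and the fence edge at about (250,261). The heel at (443,217) is still about 40 mm from the stop at (487,215). Next I'll push at the toe.

```bash
sed -i 's/    f=foot(im,P,Q,roi); q=/    u,vv=np.meshgrid(np.arange(640),np.arange(480)); l1=wl[0]; im[vv>l1+(wl[1]-l1)*(u-210)\/230-1]=0\n    f=foot(im,P,Q,roi); q=/; s/def report(name,roi=.*/def report(name,roi=(150,90,484,275),wl=(261.5,252)):/; s/def look(name,roi=.*/def look(name,roi=(150,90,484,275)):/' h.py
python3 - <<'E'
from h import *
report("w2")
R=rot(GA); S=G(-.309,.060)
manip.servo_line([*S,.2],R,rate=.3)
manip.servo_line([*S,.062],R,rate=.15)
print(manip.get_ee_pos(),manip.get_time())
push(gx,.052,.013,6,R,.062,rate=.08)
push(gx,.024,.0015,5,R,.062)
E
```

```text
fence ang 8.872256 face y at .6 -0.024227759
foot o [0.60003402 0.01282042] ang 4.3093095 in gauge -0.15873309579521772 0.04470669132641569 len,wid 0.2367443522269515 0.08794186956825542
[0.45026218 0.02158602 0.06285874] 18.55
[(13, np.float64(-0.6)), (26, np.float64(-0.5)), (39, np.float64(-1.1)), (52, np.float64(-1.2))] [0.5022 0.0237 0.062 ] 19.82
[(2, np.float64(0.9)), (3, np.float64(1.1)), (5, np.float64(1.5)), (6, np.float64(1.0)), (8, np.float64(0.7)), (9, np.float64(1.6)), (10, np.float64(0.3)), (12, np.float64(1.7)), (13, np.float64(3.4)), (15, np.float64(6.8))] [0.5157 0.0244 0.0615] 22.32
```

Run:
```python
from h import *
R=rot(GA); q=manip.get_ee_pos()[:2]-gx*.02
manip.servo_line([*q,.062],R,rate=.1)
manip.servo_line([*q,.16],R,rate=.25)
manip.move_to([.6,0,.25],rot(0))
look("w3"); print(manip.get_time())
im=cv2.imread("pics/w3.png")[150:290,190:520]; cv2.imwrite("pics/w3c.png",cv2.resize(im,None,fx=2.4,fy=2.4,interpolation=cv2.INTER_CUBIC))
```

```text
fence ang 10.088964 face y at .6 -0.022741118
foot o [0.63914597 0.01417515] ang 3.7625098 in gauge -0.11959872327925179 0.044422391126843694 len,wid 0.23149111905496744 0.0852563139285681
23.9
```

View pics/w3c.png

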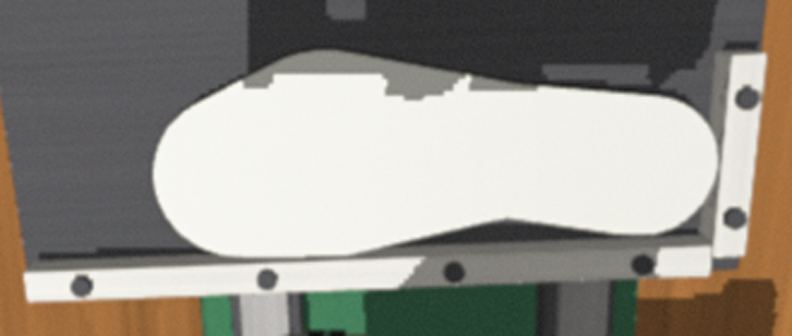

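The crop shows the heel touching the stop at (716,160) and the ball touching the fence at (260,257). The heel side at (650,235) is still about 3 mm off the fence edge at (650,247). I'll seat the heel with a light push on the outer edge.

Run:
```python
from h import *
R=rot(GA-12); S=G(-.0725,.096)
manip.servo_line([*S,.2],R,rate=.3)
manip.servo_line([*S,.062],R,rate=.15)
print(manip.get_ee_pos(),manip.get_time())
d=-gy+.1*gx; d/=np.linalg.norm(d)
push(d,.012,.012,3.5,R,.062,rate=.06)
push(d,.018,.001,3.6,R,.062,rate=.04)
q=manip.get_ee_pos()[:2]+gy*.02
manip.servo_line([*q,.062],R,rate=.1)
manip.servo_line([*q,.16],R,rate=.25)
manip.move_to([.6,0,.25],rot(0))
look("w4"); print(manip.get_time())
im=cv2.imread("pics/w4.png")[150:290,190:520]; cv2.imwrite("pics/w4c.png",cv2.resize(im,None,fx=2.4,fy=2.4,interpolation=cv2.INTER_CUBIC))
```

```text
[0.68512033 0.06748378 0.06362236] 25.5167
[(12, np.float64(1.3))] [0.6872 0.055  0.0625] 25.88
[(1, np.float64(-0.7)), (2, np.float64(-1.2)), (3, np.float64(-0.4)), (4, np.float64(-1.1)), (5, np.float64(-0.4)), (6, np.float64(-0.1)), (7, np.float64(-2.0)), (8, np.float64(1.5)), (9, np.float64(4.0))] [0.6884 0.0468 0.062 ] 28.12
fence ang 9.999542 face y at .6 -0.022525886
foot o [0.6402916  0.01306973] ang 2.528911 in gauge -0.11850038902728073 0.04326996579005015 len,wid 0.23436354708504237 0.08507629952145206
29.7
```

View pics/w4c.png

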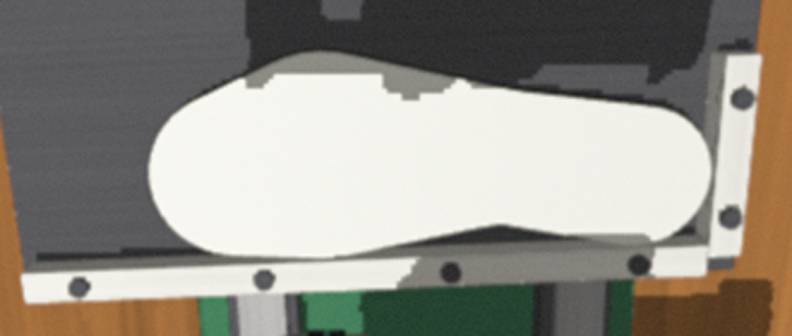

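The crop shows the heel side now on the fence at (640,243), parallel to it at 2.5° against 2.4°. The heel end at (711,172) may be up to 1 mm short of the stop, so I'll do one more light toe push and check.

Run:
```python
from h import *
R=rot(GA); S=G(-.274,.062)
manip.servo_line([*S,.2],R,rate=.3)
manip.servo_line([*S,.062],R,rate=.15)
push(gx,.022,.022,4,R,.062,rate=.06)
push(gx,.018,.001,4.5,R,.062,rate=.04)
q=manip.get_ee_pos()[:2]-gx*.02
manip.servo_line([*q,.062],R,rate=.1)
manip.servo_line([*q,.16],R,rate=.25)
manip.move_to([.6,0,.25],rot(0))
look("w5"); print(manip.get_time())
im=cv2.imread("pics/w5.png")[150:290,190:520]; cv2.imwrite("pics/w5c.png",cv2.resize(im,None,fx=2.4,fy=2.4,interpolation=cv2.INTER_CUBIC))
```

```text
[(22, np.float64(-0.1))] [0.5073 0.026  0.062 ] 31.88
[(1, np.float64(-0.3)), (2, np.float64(-0.8)), (3, np.float64(0.5)), (4, np.float64(-0.1)), (5, np.float64(0.3)), (6, np.float64(-0.3)), (7, np.float64(0.3)), (8, np.float64(1.2)), (9, np.float64(1.9)), (10, np.float64(4.3)), (11, np.float64(6.5))] [0.5167 0.0266 0.0615] 34.62
fence ang 9.59817 face y at .6 -0.024091328
foot o [0.63986414 0.01330835] ang 2.628964 in gauge -0.11891747628502822 0.043526276415541805 len,wid 0.2321422058985374 0.08482148004315973
36.2
```

View pics/w5c.png

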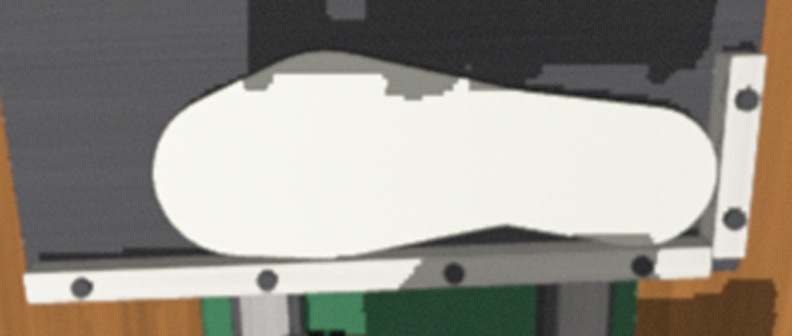

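The crop shows the footbed flush on both gauges, with the heel at (716,165) on the stop and the ball and heel sides on the fence. Next I'll push the handle.

Run:
```python
from h import *
R=rot(GA); S=np.array([.633,.190])
manip.servo_line([*S,.22],R,rate=.3)
manip.servo_line([*S,.038],R,rate=.2)
print(manip.get_ee_pos(),manip.get_time())
push(-gy,.026,.026,8,R,.038,rate=.08)
push(-gy,.135,.135,15,R,.038,rate=.035)
push(-gy,.05,.004,15,R,.038,rate=.03)
```

```text
[0.63436313 0.18983293 0.03979227] 38.0583
[(26, np.float64(-1.0))] [0.6356 0.1632 0.0382] 38.53
[(135, np.float64(5.4))] [0.6412 0.0294 0.038 ] 42.56
[(4, np.float64(-0.1)), (8, np.float64(-1.6)), (12, np.float64(-1.2)), (16, np.float64(-2.0)), (20, np.float64(7.3)), (24, np.float64(19.3))] [0.6419 0.0121 0.038 ] 44.23
```

Run:
```python
from h import *
R=rot(GA); p=manip.get_ee_pos()
manip.pause(.3); print(manip.get_ee_pos(),manip.get_force())
c=np.array([.6419,.0121])-gy*.011
manip.servo_line([*c,.038],R,rate=.03); print(manip.get_ee_pos(),manip.get_force())
q=manip.get_ee_pos()[:2]+gy*.04
manip.servo_line([*q,.038],R,rate=.08)
manip.servo_line([*q,.25],R,rate=.25)
manip.move_to([.5,.12,.33],R)
for n in("scene","wrist"):
    P,Q=manip.get_ee_pos(),manip.get_eef_rot()
    im=vision.camera(n)[0][...,::-1].copy(); cv2.imwrite(f"pics/e_{n}.png",im)
    np.savez(f"e_{n}.npz",P=P,Q=Q)
im=cv2.imread("pics/e_scene.png")[150:390,140:440]; cv2.imwrite("pics/e_sc.png",cv2.resize(im,None,fx=2.5,fy=2.5,interpolation=cv2.INTER_CUBIC))
print(manip.get_ee_pos(),manip.get_time())
```

```text
[0.64195175 0.01210235 0.03803863] [ 0.77196465 23.12585142  3.02753231]
[0.64195305 0.01192455 0.03809671] [ 1.24025007 35.89520991  3.8106554 ]
[0.50035832 0.11934071 0.32809485] 47.4333
```

View pics/e_sc.png

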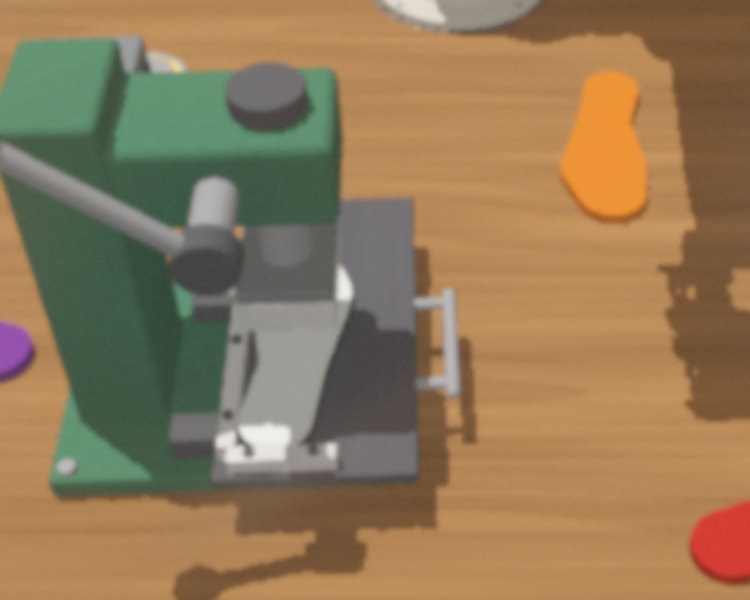

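View pics/e_wrist.png

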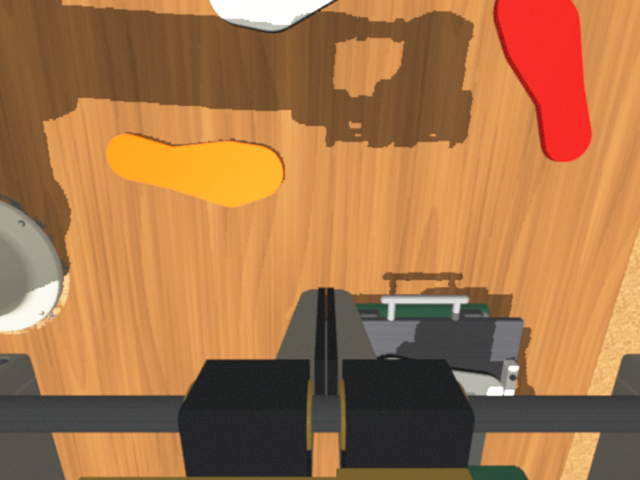

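The scene view shows the table home. It didn't move under 36 N at the handle. The heel at (255,430) is against the stop and fence, the other things look undisturbed, and the hand is clear.

```bash
python3 -c "
from h import *
print(manip.finish_job())"
```

```text
the job is handed in; nothing more can be done
None
```

The footbed is flush against the back fence and heel stop, the sliding table is pushed fully home, the hand is clear, and the job was handed in at about 47 s of the 67 s allowed.

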